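Make up the sambal tray and the tea tray

TASK

Make up two trays from the things on the worktop: on the red tray the sambal set, with the yellow measuring cup in the large compartment, the red-capped jar standing inside that cup, and the wooden pestle in the small compartment; on the green tray the tea set, with the white enamel mug in the large compartment and the green-capped jar in the small one. Everything must stand upright, flat on the floor of its compartment or cup, and be let go; leave the blue-capped jar and the spoon rest where they are and do not knock them over.

Things in the scene. Friction and masses are not known exactly. Their poses are not given: they have to be found in the camera images.
- red_tray: Red plastic tray, fixed, 100 mm (its x) by 171 mm (its y), floor 4 mm thick, walls and divider 5 mm thick, 18 mm high. The divider runs along its x; large compartment 90 x 90 mm inside, centre at y -35.5 mm in the tray frame; small one 90 (x) by 66 mm (y), centre at y +47.5 mm; both at x 0. Turned up to 0.2 rad from the world axes. Origin: centre of the underside, z up.
- green_tray: Green plastic tray, fixed, 100 mm (its x) by 171 mm (its y), floor 4 mm thick, walls and divider 5 mm thick, 18 mm high. The divider runs along its x; large compartment 90 x 90 mm inside, centre at y -35.5 mm in the tray frame; small one 90 (x) by 66 mm (y), centre at y +47.5 mm; both at x 0. Turned up to 0.2 rad from the world axes. Origin: centre of the underside, z up.
- measuring_cup: yellow plastic measuring cup, open at the top, 68 mm across the rim (66 mm at the foot) and 55 mm tall, walls 2.5 mm, bottom 4 mm thick, so 61 to 63 mm clear inside; a flat tab handle 14 mm wide and 5 mm thick near the rim reaches to 59 mm from the axis along its +y. Standing, loose, about 80 g. Origin: centre of the underside, z up.
- pestle: dark wooden pestle standing on its thick head, round about z, 120 mm tall; head 48 mm across up to 30 mm high, narrowing to a 28 to 30 mm thick handle from 75 to 113 mm high. Loose, about 180 g. Origin: centre of the underside, z up.
- enamel_mug: white enamel mug with a blue rim, open at the top, 66 mm across and 70 mm tall, wall 2.5 mm; a loop handle 7 mm thick, between 24 and 62 mm high, reaches to 59 mm from the axis along its +y (higher than the tray walls, so it may overhang them). Standing, loose, about 160 g. Origin: centre of the underside, z up.
- red_jar: white ceramic spice jar with a red cap and a thin red band, a cylinder 40 mm across and 100 mm tall, standing; the cap is its top 30 mm and as wide as the jar. It goes into the measuring cup. Loose, about 160 g. Origin: centre of the underside, z up.
- green_jar: white ceramic spice jar with a green cap and a thin green band, a cylinder 40 mm across and 100 mm tall, standing; the cap is its top 30 mm and as wide as the jar. Loose, about 160 g. Origin: centre of the underside, z up.
- blue_jar: white ceramic spice jar with a blue cap and a thin blue band, a cylinder 40 mm across and 100 mm tall, standing; the cap is its top 30 mm and as wide as the jar. It stays where it is. Loose, about 160 g. Origin: centre of the underside, z up.
- spoon_rest: blue ceramic spoon rest, a shallow dish 76 mm across and 12 mm tall with a short flat handle reaching to 61 mm along its +y. Loose; it stays where it is. Origin: centre of the underside, z up.
Mind the look-alikes: they are no part of the job. Of the things shaped like the green_tray, the green one is meant.

How it is judged:
At the end, for the whole second after the job is handed in: Cup, pestle, mug and green jar rest upright (within 0.12 rad) on the floor of their compartments, within 30 mm (tray x) and 20 mm (tray y) of its centre; red jar upright on the bottom inside the cup; blue jar and spoon rest within 30 mm of their start and upright. All still and released (x of measuring_cup in the frame of red_tray between -0.03 and 0.03 m and y of measuring_cup in the frame of red_tray between -0.0555 and -0.0155 m and z of measuring_cup in the frame of red_tray between 0.001 and 0.008 m and angle between each of measuring_cup, pestle, enamel_mug, green_jar, red_jar's own z axis and vertical below 0.12 rad and linear speed of each of measuring_cup, pestle, enamel_mug, green_jar, red_jar below 0.02 m/s and x of pestle in the frame of red_tray between -0.03 and 0.03 m and y of pestle in the frame of red_tray between 0.0275 and 0.0675 m and z of pestle in the frame of red_tray between 0.001 and 0.008 m and x of enamel_mug in the frame of green_tray between -0.03 and 0.03 m and y of enamel_mug in the frame of green_tray between -0.0555 and -0.0155 m and z of enamel_mug in the frame of green_tray between 0.001 and 0.008 m and x of green_jar in the frame of green_tray between -0.03 and 0.03 m and y of green_jar in the frame of green_tray between 0.0275 and 0.0675 m and z of green_jar in the frame of green_tray between 0.001 and 0.008 m and horizontal distance between red_jar and measuring_cup below 0.016 m and z of red_jar in the frame of measuring_cup between 0.001 and 0.009 m and distance of each of blue_jar, spoon_rest from where it was at the start of the episode below 0.03 m and angle between each of blue_jar, spoon_rest's own z axis and vertical below 0.2 rad); the robot touches nothing.
It fails at once if the blue-capped jar is shifted by more than 30 mm or tipped over (distance of blue_jar from where it was at the start of the episode above 0.03 m or angle between blue_jar's own z axis and vertical above 0.35 rad).
It fails at once if the spoon rest is shifted by more than 30 mm or tipped over (distance of spoon_rest from where it was at the start of the episode above 0.03 m or angle between spoon_rest's own z axis and vertical above 0.35 rad).
It also fails if it takes over 128 s, if anything falls off the work surface, if the arm or the gripper's body presses on something with over 40 N, if the wrist force passes 120 N, or if a joint passes its speed limit or range.

ROBOT

A 7-joint arm with a two-finger parallel gripper is mounted at the origin on the work surface. World frame = base frame: x ahead of the robot, y to its left, z up, the work surface at z = 0. Lengths are in m, angles in rad, forces in N, time in s.
With the tool pointing down it reaches from about 0.4 to 0.85 m from the base axis. Payload 10.4 kg.
Tool frame: the origin (TCP) lies at the very end of the fingers, on their centre line; the grasp point (between the pads) lies 19 mm behind it; z points along the fingers, y is the direction in which the jaws open and shut (so a half turn about z gives the same grasp; the last joint's range is limited). The gripper opens to 85 mm and grips with 20 to 120 N. Pads are 22 mm wide; open, the fingers measure 114 mm over their backs; the gripper's body (76 mm by 85 mm) begins 54 mm behind the grasp point. The pads swing forward as they close: fully open they stand 13 mm farther back than shut.
Start: joints at [-1.269, 0.332, -0.065, 1.46, 0.022, 1.35, -0.088], TCP at [0.199, 0.592, 0.231] pointing down, gripper open.
Joint ranges: [-2.6, 2.6], [-0.5, 2.12], [-1.47, 1.34], [0.16, 2.42], [-1.27, 4.41], [0.06, 2.06], [-2.6, 2.6]. Speed limits (rad/s): [2.22, 2.22, 2.79, 2.79, 3.14, 3.14, 3.14].

INTERFACE

Orientations are given as a unit quaternion [x, y, z, w].
In Python, from workcell import get_obs, camera, camera_info, hand_in gives the robot as it stands.
- The arm moves only by the tool move_arm, never from a script. Its argument "moves" is a list of rows, each a list of 3 entries, a list of its own where there are three numbers: the shift along the tool's x, y, z in units of 25 mm (1.0 is 25 mm), then the turn, a rotation vector about the tool's x, y, z in degrees, then the opening, from 0 (shut) to 1 (fully open). A call has 1 to 5 rows; each row shifts and turns the commanded pose from where the row before left it, along the tool's axes as they then stand; what a row does not reach is not made up. A row lasts 1/8 s, in which the tool goes at most 62.5 mm and 10.7 degrees, less where a joint would pass 70% of its speed; a pose out of reach is approached as far as the arm can. A call is refused whole if a number of a shift passes 1 or a number of a turn 10.7, either way. A call with a gripper value outside its range is refused whole. The fingers move at their own pace and stop on an object; "squeeze" is the grip in N (left out, the last holds). Time passes only in rows, so rows that do not move let the fingers close. It gives the time, the measured TCP pose, the force and the opening at its end, in the units of the state.
- get_obs(): the state, without advancing time (a new reading comes with each control period).
- camera(name): name is "scene" or "top" or "wrist"; returns the picture (384x512x3 uint8, red, green, blue); there is no depth.
- camera_info(name): a dict with "fx", "fy", "cx", "cy" (pixels), "origin" and "rotation" of the camera in the world. Camera axes: x right, y down, z forward; pixel columns grow to the right and rows downward; lengths in m; the calibration is good to about 2 mm. A picture is of the moment at which its call begins: read the wrist's pose just before it. camera_info takes no time and is no camera call; for the wrist camera it gives the pose at the moment of the call.
- hand_in(): hands the job in, once; it reports no verdict.
The state is a dict: "clock": time; "joint_pos": joint angles; "joint_velocities": joint speeds; "tau": joint torques, N m; "position": TCP position; "ee_rot": TCP orientation; "ft_force": force on the tool from outside, world axes, zero at the start; "torque": the same for the moment, N m; "grip_width": opening from 0.0 (shut) to 1.0 (fully open).
Only numpy, scipy, OpenCV 4.12 (cv2) and the standard library are available. Lean on these libraries where they do the work, as an engineer would, in place of code of your own. Each camera call takes 0.05 s, during which the arm holds its last target. There are 200 camera calls.

## Working session

There is one attempt and no reset: what is moved stays moved. The work goes in short steps, Python scripts to look and compute and a tool call to move; the robot and the scene stay as the last step left them, time stands still between calls to the robot, and variables do not carry over. Pictures are saved under pics/ and viewed, about 12 in all and at most 16, crops included, and the job is handed in when it is done.

Besides the shell and the picture viewer there is one more tool, called after "Request:" in YAML: its name, and indented under it one key for each argument. move_arm: Moves the arm, as the interface text tells. Its arguments: {"type":"object","properties":{"moves":{"type":"array","items":{"type":"array"}},"squeeze":{"type":"number"}},"required":["moves"]}

```bash
ls; mkdir -p pics
python3 - <<'E'
from workcell import *
import cv2
for n in("scene","top"):
    cv2.imwrite(f"pics/{n}0.png",camera(n)[:,:,::-1]); i=camera_info(n); print(n,i)
print(get_obs())
E
```

```text
pics
scene {'fx': 446.33083949492, 'fy': 446.33083949492, 'cx': 263.1723018747905, 'cy': 185.85948026407038, 'origin': array([1.40012636, 0.48495137, 0.96439386]), 'rotation': array([ 0.47740868,  0.78841119, -0.32598958, -0.21028442])}
top {'fx': 348.3330589896147, 'fy': 348.3330589896147, 'cx': 251.06141947384793, 'cy': 188.93860294411482, 'origin': array([0.45991923, 0.07822934, 1.04538999]), 'rotation': array([-0.70084773,  0.71150204, -0.04287509,  0.02718495])}
{'clock': 0.1, 'joint_pos': array([-1.26858943,  0.33285189, -0.06468258,  1.46089744,  0.02164378,
        1.34992281, -0.08847962]), 'joint_velocities': array([-2.02632057e-04, -1.43102692e-04, -4.89880365e-04, -1.33072228e-03,
       -6.65284684e-04,  5.55839049e-04,  7.40806286e-05]), 'tau': array([ 1.12506303e-03, -6.26739693e+01,  4.87096177e-02, -3.92428064e+01,
        1.63289480e-02,  6.94666291e-03, -7.48985121e-05]), 'position': array([0.19936657, 0.59196777, 0.23054934]), 'ee_rot': array([ 1.61673877e-01,  9.86843999e-01, -6.89321890e-04, -5.59957515e-05]), 'ft_force': array([ 0.14400362, -0.02734011,  0.7811344 ]), 'torque': array([0.02961067, 0.01499806, 0.01989694]), 'grip_width': 1.0000130633861697}
```

View pics/top0.png

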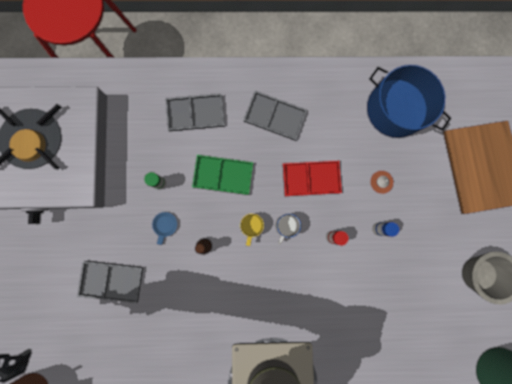

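View pics/scene0.png

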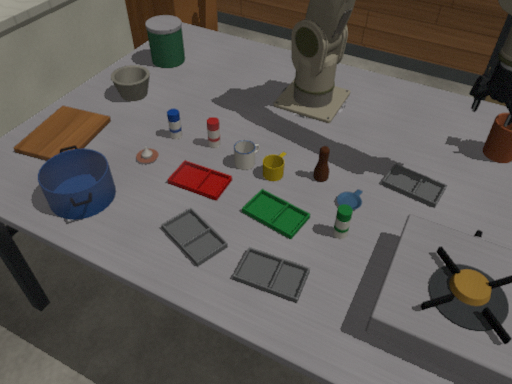

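The top view (left is +y, up is +x) shows these candidates:
- **Green jar:** (152,180)
- **Red jar:** (340,238)
- **Blue jar, leave:** (390,229)
- **Yellow cup:** (253,226); look-alike: the orange pot on the stove at (27,145)
- **White mug:** (289,225); look-alikes: the orange dish at (382,182) and the bowl at (493,277)
- **Pestle:** (204,246)
- **Spoon rest, leave:** (165,225)
- **Green tray:** (224,174); look-alikes: grey trays at (196,112), (276,116) and (112,281)
- **Red tray:** (313,178); look-alike: the red stool at (63,10)

Next I measure these and check the choice in a close crop.

```bash
cat > h.py <<'E'
import numpy as np, cv2
from scipy.spatial.transform import Rotation as R
from workcell import *
def ray(ci,px,z):
    px=np.atleast_2d(px).astype(float)
    d=np.c_[(px[:,0]-ci['cx'])/ci['fx'],(px[:,1]-ci['cy'])/ci['fy'],np.ones(len(px))]
    q=np.asarray(ci['rotation'])
    M=R.from_quat(q) if q.size==4 else R.from_matrix(q)
    d=M.apply(d); o=np.asarray(ci['origin'])
    return (o+d*((z-o[2])/d[:,2])[:,None])[:,:2]
def mask(im,h0,h1,smin=100,vmin=40,roi=None):
    hsv=cv2.cvtColor(im,cv2.COLOR_RGB2HSV)
    if h0<=h1: m=cv2.inRange(hsv,(h0,smin,vmin),(h1,255,255))
    else: m=cv2.inRange(hsv,(h0,smin,vmin),(180,255,255))|cv2.inRange(hsv,(0,smin,vmin),(h1,255,255))
    if roi is not None:
        k=np.zeros_like(m); x0,y0,x1,y1=roi; k[y0:y1,x0:x1]=1; m=m*k
    return m
def big(m):
    c,_=cv2.findContours(m,cv2.RETR_EXTERNAL,cv2.CHAIN_APPROX_NONE)
    return max(c,key=cv2.contourArea)
E
python3 - <<'E'
from h import *
im=cv2.imread('pics/top0.png')[:,:,::-1].copy(); ci=camera_info('top')
def blob(n,h0,h1,roi,z,smin=100,vmin=40):
    c=big(mask(im,h0,h1,smin,vmin,roi)); (x,y),r=cv2.minEnclosingCircle(c)
    M=cv2.moments(c); p=(M['m10']/M['m00'],M['m01']/M['m00'])
    print(n,np.round(p,1),'r',round(r,1),'xy',ray(ci,p,z).round(3)[0]); return c
for n,h0,h1,roi in(('red',172,8,(270,150,355,205)),('green',45,85,(185,145,265,205))):
    c=blob(n,h0,h1,roi,.018); w=ray(ci,c.reshape(-1,2),.018).astype(np.float32)
    print(cv2.minAreaRect(w), cv2.boundingRect(c))
blob('rjar',172,8,(325,220,355,255),.095); blob('gjar',45,85,(140,165,165,195),.095)
blob('bjar',105,130,(375,215,405,245),.095); blob('cup',20,33,(235,205,270,250),.05)
blob('pestle',0,20,(190,232,215,260),.1,60,10); blob('spoon',95,125,(145,205,185,250),.008)
cv2.imwrite('pics/crop0.png',cv2.resize(im[140:265,135:405,::-1],None,fx=2.9,fy=2.9,interpolation=cv2.INTER_CUBIC))
i=camera_info('wrist');o=get_obs();Tr=R.from_quat(o['ee_rot']);print(Tr.inv().apply(i['origin']-o['position']),(Tr.inv()*R.from_quat(i['rotation'])).as_matrix().round(3),i['fx'])
print(Tr.as_matrix().round(3))
E
```

```text
red [311.7 178. ] r 32.2 xy [ 0.592 -0.127]
((0.5923708081245422, -0.1274147629737854), (0.09876401722431183, 0.17194508016109467), 2.2531564235687256) (283, 161, 59, 35)
green [222.6 174.5] r 31.7 xy [0.606 0.138]
((0.6065083146095276, 0.13823917508125305), (0.1659928262233734, 0.09461323171854019), 81.42767333984375) (193, 156, 60, 38)
rjar [340.  237.5] r 8.1 xy [ 0.418 -0.184]
gjar [151.9 179.2] r 7.3 xy [0.585 0.327]
bjar [390.4 228.7] r 8.6 xy [ 0.44  -0.323]
cup [251.7 226. ] r 16.1 xy [0.453 0.055]
pestle [203.  246.2] r 7.8 xy [0.402 0.188]
spoon [164.3 225. ] r 15.7 xy [0.46  0.312]
[ 0.07999909  0.00124306 -0.14226451] [[-0.    -0.951 -0.31 ]
 [ 1.    -0.001  0.001]
 [-0.001 -0.31   0.951]] 267.6023989736801
[[-0.948  0.319 -0.   ]
 [ 0.319  0.948 -0.001]
 [-0.    -0.001 -1.   ]]
```

View pics/crop0.png

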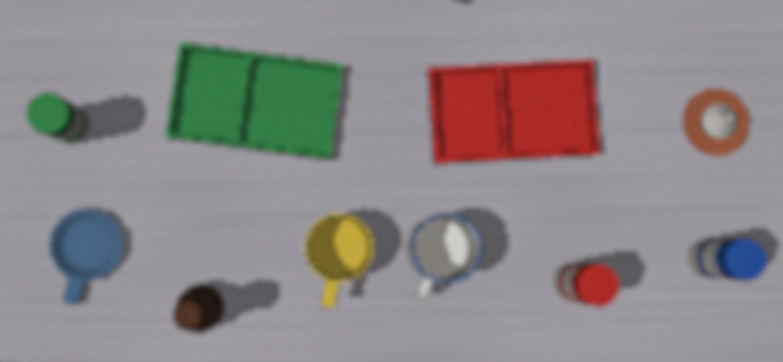

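The crop confirms the choices: each tray's small compartment is on its left (+y), and the cup and mug handles point to about -x with a slight +y. The present tool yaw suits both handles. I'm moving above the cup and mug now.

Request:
move_arm:
  moves:
    - [[-0.85,-0.96,-0.04],[0,0,0],1]
    - [[-0.85,-0.96,-0.04],[0,0,0],1]
    - [[-0.85,-0.96,-0.04],[0,0,0],1]
    - [[-0.85,-0.96,-0.04],[0,0,0],1]
    - [[-0.85,-0.96,-0.04],[0,0,0],1]
  squeeze: 40

```text
clock: 0.72
position: [0.2621, 0.4435, 0.236]
ee_rot: [0.162, 0.987, -0.0, -0.0]
ft_force: [0.2, -0.5, -0.7]
grip_width: 0.998
```

Request:
move_arm:
  moves:
    - [[-0.85,-0.96,-0.04],[0,0,0],1]
    - [[-0.85,-0.96,-0.04],[0,0,0],1]
    - [[-0.85,-0.96,-0.04],[0,0,0],1]
    - [[-0.85,-0.96,-0.04],[0,0,0],1]
    - [[-0.85,-0.96,-0.04],[0,0,0],1]

```text
clock: 1.35
position: [0.3244, 0.2959, 0.2411]
ee_rot: [0.162, 0.987, -0.0, -0.0]
ft_force: [0.7, -0.4, 0.7]
grip_width: 1.001
```

Request:
move_arm:
  moves:
    - [[-0.85,-0.96,-0.04],[0,0,0],1]
    - [[-0.85,-0.96,-0.04],[0,0,0],1]
    - [[-0.85,-0.96,-0.04],[0,0,0],1]
    - [[-0.85,-0.96,-0.04],[0,0,0],1]
    - [[-0.85,-0.96,-0.04],[0,0,0],1]

```text
clock: 1.98
position: [0.3868, 0.1483, 0.2461]
ee_rot: [0.162, 0.987, -0.0, -0.0]
ft_force: [-0.7, -0.2, -0.6]
grip_width: 1.0
```

Request:
move_arm:
  moves:
    - [[-0.85,-0.96,-0.04],[0,0,0],1]
    - [[-0.85,-0.96,-0.04],[0,0,0],1]
    - [[-0.85,-0.96,-0.04],[0,0,0],1]
    - [[-0.85,-0.96,-0.04],[0,0,0],1]
    - [[0,0,0],[0,0,0],1]

```text
clock: 2.6
position: [0.4369, 0.0293, 0.2502]
ee_rot: [0.164, 0.987, -0.0, -0.0]
ft_force: [-0.1, 0.7, -0.3]
grip_width: 0.998
```

Run:
```python
from h import *
import pickle
o=get_obs();ci=camera_info('wrist');im=camera('wrist');pickle.dump((o,ci,im),open('w1.pkl','wb'))
cv2.imwrite('pics/w1.png',im[:,:,::-1]);print(o['position'],o['ee_rot'],o['joint_pos'].round(2))
```

```text
[0.43688657 0.02925674 0.25018385] [ 1.63594407e-01  9.86527676e-01 -9.11550751e-05 -7.39525227e-05] [-0.72 -0.14  0.5   1.92  0.07  1.35  1.01]
```

View pics/w1.png

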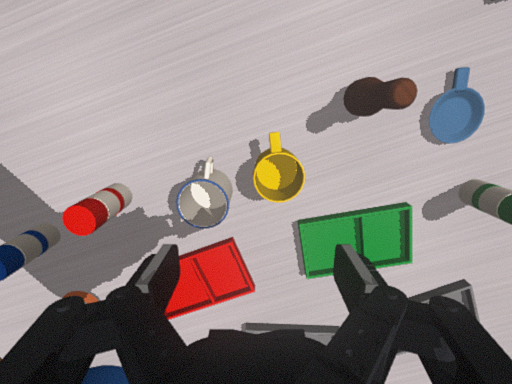

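The wrist view shows the cup rim at about (279,176) with its handle up at (275,140). The mug rim is at (203,203) with its handle at (209,165), the red cap top at (86,217) and the pestle top at (404,93). The green tray spans (298..412, 204..277).

```bash
cat >> h.py <<'E'
def to(o,tgt):
    d=R.from_quat(o['ee_rot']).inv().apply(np.array(tgt)-o['position'])
    return (d/.025).round(2)
E
python3 - <<'E'
from h import *
import pickle
o,ci,im=pickle.load(open('w1.pkl','rb'))
m=cv2.morphologyEx(mask(im,20,33,100,60,(240,125,310,210)),cv2.MORPH_OPEN,np.ones((17,17)))
e=cv2.fitEllipse(big(m));print('cup',e,ray(ci,e[0],.05))
b=mask(im,100,130,60,40,(170,170,240,235)); p=cv2.findNonZero(b); e=cv2.fitEllipse(cv2.convexHull(p)); print('mug',len(p),e,ray(ci,e[0],.07))
print('handles cup,mug',ray(ci,[(275,137)],.05),ray(ci,[(209,162)],.06))
print('pestle top',ray(ci,(404,93),.118),'redjar top',ray(ci,(86,217),.1))
c=big(mask(im,45,85,100,40,(285,190,425,290)));w=ray(ci,c.reshape(-1,2),.018).astype(np.float32)
r=cv2.minAreaRect(w);print('green',r)
E
```

```text
cup ((276.9132995605469, 175.06207275390625), (47.348907470703125, 54.04414749145508), 172.91546630859375) [[0.45098478 0.05469399]]
mug 262 ((202.0035858154297, 203.22764587402344), (48.235225677490234, 52.8755989074707), 108.08981323242188) [[ 0.45013113 -0.04717508]]
handles cup,mug [[0.40324622 0.06720145]] [[ 0.40468129 -0.02098327]]
pestle top [[0.39540235 0.19485667]] redjar top [[ 0.41361825 -0.17386792]]
green ((0.6017796993255615, 0.1389773041009903), (0.17004941403865814, 0.10548422485589981), 81.48780059814453)
```

Request:
move_arm:
  moves:
    - [[-0.1,0.58,0.5],[0,0,0],1]
    - [[-0.1,0.58,0.82],[0,0,0],1]
    - [[0,0,1],[0,0,0],1]
    - [[0,0,1],[0,0,0],1]
    - [[0,0,1],[0,0,0],1]
  squeeze: 30

```text
clock: 3.28
position: [0.45, 0.0591, 0.1404]
ee_rot: [0.16, 0.987, -0.0, -0.0]
ft_force: [-0.2, 0.0, -0.0]
grip_width: 0.994
```

Request:
move_arm:
  moves:
    - [[0,0,1],[0,0,0],1]
    - [[0,0,1],[0,0,0],1]
    - [[0,0,1],[0,0,0],1]
    - [[0,0,1],[0,0,0],1]
    - [[0,0,1],[0,0,0],1]

```text
clock: 3.9
position: [0.4498, 0.0589, 0.0154]
ee_rot: [0.161, 0.987, -0.0, -0.001]
ft_force: [-0.3, 0.2, 0.6]
grip_width: 1.001
```

Request:
move_arm:
  moves:
    - [[0,0,0],[0,0,0],0]
    - [[0,0,0],[0,0,0],0]
    - [[0,0,0],[0,0,0],0]
    - [[0,0,0],[0,0,0],0]
    - [[0,0,0],[0,0,0],0]

```text
clock: 4.53
position: [0.4508, 0.0574, 0.0176]
ee_rot: [0.162, 0.987, 0.0, 0.0]
ft_force: [0.2, -0.1, -0.7]
grip_width: 0.773
```

Request:
move_arm:
  moves:
    - [[0,0,-1],[0,0,0],0]
    - [[0,0,-1],[0,0,0],0]
    - [[0,0,-1],[0,0,0],0]
    - [[0,0,-1],[0,0,0],0]
    - [[-0.5,-0.4,0],[0,0,0],0]

```text
clock: 5.15
position: [0.4602, 0.0448, 0.1192]
ee_rot: [0.161, 0.987, 0.001, 0.001]
ft_force: [-0.6, 0.5, -0.2]
grip_width: 0.777
```

Request:
move_arm:
  moves:
    - [[-0.85,-0.68,0],[0,0,0],0]
    - [[-0.85,-0.68,0],[0,0,0],0]
    - [[-0.85,-0.68,0],[0,0,0],0]
    - [[-0.85,-0.68,0],[0,0,0],0]
    - [[-0.85,-0.68,0],[0,0,0],0]

```text
clock: 5.78
position: [0.5332, -0.0714, 0.1174]
ee_rot: [0.162, 0.987, 0.0, 0.0]
ft_force: [-0.1, 0.0, -1.5]
grip_width: 0.783
```

Request:
move_arm:
  moves:
    - [[-0.85,-0.68,0],[0,0,0],0]
    - [[-0.85,-0.68,0],[0,0,0],0]
    - [[-0.85,-0.68,0],[0,0,0],0]
    - [[-0.85,-0.68,0],[0,0,0],0]
    - [[0,0,0],[0,0,0],0]

```text
clock: 6.4
position: [0.5918, -0.1643, 0.1172]
ee_rot: [0.163, 0.987, -0.001, 0.0]
ft_force: [0.3, 0.6, -0.2]
grip_width: 0.78
```

Run:
```python
from h import *
import pickle
o=get_obs();ci=camera_info('wrist');im=camera('wrist');pickle.dump((o,ci,im),open('w2.pkl','wb'))
cv2.imwrite('pics/w2.png',im[:,:,::-1]);print(o['position'],o['ee_rot'],o['grip_width'])
print(to(o,[.5934,-.1625,.021]))
```

```text
[ 0.59175444 -0.16430755  0.11718816] [ 1.62931836e-01  9.86637121e-01 -6.36172467e-04  5.78409588e-05] 0.7804467770269452
[-0.04  0.09  3.85]
```

View pics/w2.png

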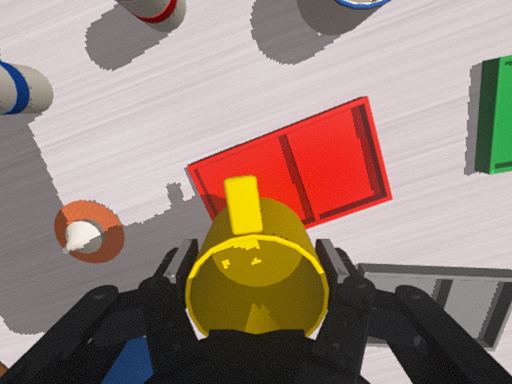

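The cup is held level over the red tray. Tray corners show at (188,166), (367,98) and (391,198); I use them to check the tray centre.

Run:
```python
from h import *
import pickle
o,ci,im=pickle.load(open('w2.pkl','rb'))
A,B,C=ray(ci,[(188,166),(367,98),(391,198)],.018)
c=(A+C)/2; yv=(B-A)/np.linalg.norm(B-A); print(c,np.degrees(np.arctan2(-yv[0],yv[1])),np.linalg.norm(B-A),np.linalg.norm(C-B))
for n,s in(('large',-.0355),('small',.0475)): print(n,c+s*yv)
print(to(o,[*(c-.0355*yv),.022]))
```

```text
[ 0.59040262 -0.12781783] 1.7765201284445065 0.16726634735493642 0.09606194484661162
large [ 0.59150316 -0.16330077]
small [ 0.58893007 -0.08034066]
[0.02 0.04 3.81]
```

Request:
move_arm:
  moves:
    - [[0.02,0.04,1],[0,0,0],0]
    - [[0,0,1],[0,0,0],0]
    - [[0,0,0.9],[0,0,0],0]
    - [[0,0,0.5],[0,0,0],0]
    - [[0,0,0.4],[0,0,0],0]

```text
clock: 7.08
position: [0.5916, -0.1605, 0.0221]
ee_rot: [0.161, 0.987, 0.0, 0.0]
ft_force: [-0.6, 0.1, -0.6]
grip_width: 0.782
```

Request:
move_arm:
  moves:
    - [[0,0,0],[0,0,0],0]
    - [[0,0,0],[0,0,0],1]
    - [[0,0,0],[0,0,0],1]
    - [[0,0,0],[0,0,0],1]
    - [[0,0,0],[0,0,0],1]

```text
clock: 7.7
position: [0.5916, -0.1612, 0.0225]
ee_rot: [0.162, 0.987, 0.0, 0.0]
ft_force: [-0.2, -0.2, -0.8]
grip_width: 1.001
```

Request:
move_arm:
  moves:
    - [[0,0,-1],[0,0,0],1]
    - [[0,0,-1],[0,0,0],1]
    - [[0,0,-1],[0,0,0],1]
    - [[0,0,-1],[0,0,0],1]
    - [[0,0,-1],[0,0,0],1]

```text
clock: 8.32
position: [0.5914, -0.1612, 0.1482]
ee_rot: [0.162, 0.987, 0.0, 0.0]
ft_force: [0.8, -0.2, 1.1]
grip_width: 1.002
```

Request:
move_arm:
  moves:
    - [[0.98,0.36,0],[0,0,0],1]
    - [[0.98,0.36,0],[0,0,0],1]
    - [[0.98,0.36,0],[0,0,0],1]
    - [[0.98,0.36,0],[0,0,0],1]
    - [[0.98,0.36,0],[0,0,0],1]

```text
clock: 8.95
position: [0.4891, -0.079, 0.1473]
ee_rot: [0.162, 0.987, 0.0, 0.0]
ft_force: [0.4, -0.0, 0.2]
grip_width: 0.999
```

Request:
move_arm:
  moves:
    - [[0.98,0.36,0],[0,0,0],1]
    - [[0.98,0.36,0],[0,0,0],1]
    - [[0,0,0],[0,0,0],1]

```text
clock: 9.32
position: [0.4483, -0.0457, 0.1474]
ee_rot: [0.161, 0.987, 0.001, -0.0]
ft_force: [0.4, 0.2, 0.8]
grip_width: 1.001
```

Run:
```python
from h import *
import pickle
o=get_obs();ci=camera_info('wrist');im=camera('wrist');pickle.dump((o,ci,im),open('w3.pkl','wb'))
cv2.imwrite('pics/w3.png',im[:,:,::-1]);print(o['position'],o['ee_rot'],o['grip_width'])
print(to(o,[.450,-.046,.03]))
```

```text
[ 0.44826985 -0.04565757  0.14742414] [ 1.60801721e-01  9.86986403e-01  8.03987021e-04 -6.13873921e-06] 1.000559289812363
[-0.07  0.    4.7 ]
```

View pics/w3.png

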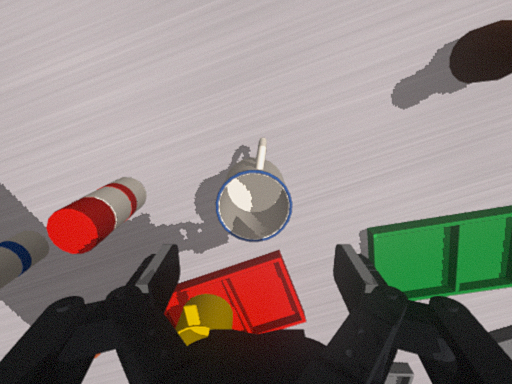

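Request:
move_arm:
  moves:
    - [[-0.07,0,1],[0,0,0],1]
    - [[0,0,1],[0,0,0],1]
    - [[0,0,1],[0,0,0],1]
    - [[0,0,1],[0,0,0],1]
    - [[0,0,0.7],[0,0,0],1]
  squeeze: 40

```text
clock: 10.0
position: [0.4511, -0.0483, 0.0288]
ee_rot: [0.162, 0.987, -0.001, -0.0]
ft_force: [0.9, -0.1, 0.4]
grip_width: 0.996
```

Request:
move_arm:
  moves:
    - [[0,0,0],[0,0,0],0]
    - [[0,0,0],[0,0,0],0]
    - [[0,0,0],[0,0,0],0]
    - [[0,0,0],[0,0,0],0]
    - [[0,0,0],[0,0,0],0]

```text
clock: 10.62
position: [0.4508, -0.0472, 0.03]
ee_rot: [0.162, 0.987, 0.0, 0.0]
ft_force: [0.5, -0.2, -1.7]
grip_width: 0.766
```

Request:
move_arm:
  moves:
    - [[0,0,-1],[0,0,0],0]
    - [[0,0,-1],[0,0,0],0]
    - [[0,0,-1],[0,0,0],0]
    - [[0,0,-1],[0,0,0],0]
    - [[0,0,0],[0,0,0],0]

```text
clock: 11.25
position: [0.4518, -0.0471, 0.1312]
ee_rot: [0.162, 0.987, 0.001, 0.002]
ft_force: [-0.2, -0.4, -2.3]
grip_width: 0.763
```

Request:
move_arm:
  moves:
    - [[-0.47,0.94,0],[0,0,0],0]
    - [[-0.47,0.94,0],[0,0,0],0]
    - [[-0.47,0.94,0],[0,0,0],0]
    - [[-0.47,0.94,0],[0,0,0],0]
    - [[-0.47,0.94,0],[0,0,0],0]

```text
clock: 11.88
position: [0.5439, 0.0459, 0.1283]
ee_rot: [0.162, 0.987, -0.0, -0.001]
ft_force: [0.1, 0.6, -1.1]
grip_width: 0.762
```

Request:
move_arm:
  moves:
    - [[-0.47,0.94,0],[0,0,0],0]
    - [[-0.47,0.94,0],[0,0,0],0]
    - [[-0.47,0.94,0],[0,0,0],0]
    - [[0,0,0],[0,0,0],0]

```text
clock: 12.38
position: [0.5998, 0.1026, 0.1279]
ee_rot: [0.16, 0.987, -0.0, -0.001]
ft_force: [0.5, 0.2, -1.9]
grip_width: 0.766
```

Run:
```python
from h import *
import pickle
o=get_obs();ci=camera_info('wrist');im=camera('wrist');pickle.dump((o,ci,im),open('w4.pkl','wb'))
cv2.imwrite('pics/w4.png',im[:,:,::-1]);print(o['position'],o['ee_rot'],o['grip_width'])
print(to(o,[.599,.1035,.034]))
```

```text
[0.59981071 0.10255759 0.12789226] [ 1.60479827e-01  9.87038718e-01 -4.14280487e-04 -7.88840430e-04] 0.7660069316021397
[0.04 0.03 3.76]
```

View pics/w4.png

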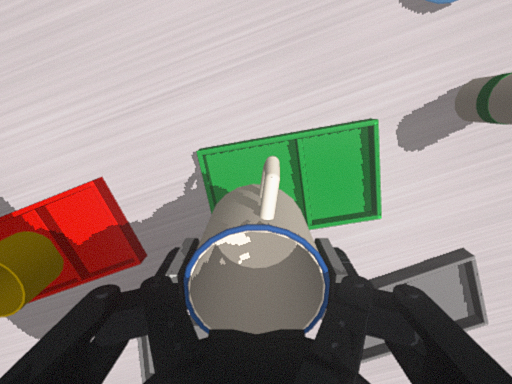

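The mug is held upright over the green tray. Tray corners show at (197,151), (378,120) and (381,218).

Run:
```python
from h import *
import pickle
o,ci,im=pickle.load(open('w4.pkl','rb'))
A,B,C=ray(ci,[(197,151),(378,120),(381,218)],.018)
c=(A+C)/2; yv=(B-A)/np.linalg.norm(B-A); print(c,np.degrees(np.arctan2(-yv[0],yv[1])),np.linalg.norm(B-A),np.linalg.norm(C-B))
for n,s in(('large',-.0355),('small',.0475)): print(n,c+s*yv)
print(to(o,[*(c-.0355*yv),.034]))
```

```text
[0.60529971 0.13976394] -8.882152555082891 0.16881005331775153 0.09783426171723252
large [0.59981842 0.10468965]
small [0.61263384 0.18669432]
[0.02 0.09 3.76]
```

Request:
move_arm:
  moves:
    - [[0.02,0.09,1],[0,0,0],0]
    - [[0,0,1],[0,0,0],0]
    - [[0,0,0.9],[0,0,0],0]
    - [[0,0,0.5],[0,0,0],0]
    - [[0,0,0.35],[0,0,0],0]

```text
clock: 13.05
position: [0.5997, 0.1026, 0.0355]
ee_rot: [0.162, 0.987, -0.0, -0.0]
ft_force: [-0.5, 0.4, -2.1]
grip_width: 0.764
```

Request:
move_arm:
  moves:
    - [[0,0,0],[0,0,0],0]
    - [[0,0,0],[0,0,0],1]
    - [[0,0,0],[0,0,0],1]
    - [[0,0,0],[0,0,0],1]
    - [[0,0,0],[0,0,0],1]

```text
clock: 13.68
position: [0.6002, 0.1033, 0.0363]
ee_rot: [0.162, 0.987, 0.0, 0.0]
ft_force: [0.4, -1.2, -0.1]
grip_width: 1.002
```

Request:
move_arm:
  moves:
    - [[0,0,-1],[0,0,0],1]
    - [[0,0,-1],[0,0,0],1]
    - [[0,0,-1],[0,0,0],1]
    - [[0,0,-1],[0,0,0],1]
    - [[0,0,-1],[0,0,0],1]

```text
clock: 14.3
position: [0.6, 0.1032, 0.162]
ee_rot: [0.162, 0.987, 0.0, 0.0]
ft_force: [-0.1, 1.0, -0.4]
grip_width: 0.999
```

Request:
move_arm:
  moves:
    - [[0.98,0.08,-0.2],[0,0,0],1]
    - [[0.98,0.08,-0.2],[0,0,0],1]
    - [[0.98,0.08,-0.2],[0,0,0],1]
    - [[0.98,0.08,0],[0,0,0],1]
    - [[0.98,0.08,0],[0,0,0],1]

```text
clock: 14.92
position: [0.4864, 0.152, 0.1762]
ee_rot: [0.162, 0.987, 0.0, 0.0]
ft_force: [0.6, 0.6, 0.2]
grip_width: 0.998
```

Request:
move_arm:
  moves:
    - [[0.98,0.08,0],[0,0,0],1]
    - [[0.98,0.08,0],[0,0,0],1]
    - [[0.98,0.08,0],[0,0,0],1]
    - [[0.98,0.08,0],[0,0,0],1]
    - [[0,0,0],[0,0,0],1]

```text
clock: 15.55
position: [0.3958, 0.1914, 0.1762]
ee_rot: [0.161, 0.987, 0.0, -0.0]
ft_force: [0.1, -0.4, 0.1]
grip_width: 0.999
```

Run:
```python
from h import *
import pickle
o=get_obs();ci=camera_info('wrist');im=camera('wrist');pickle.dump((o,ci,im),open('w5.pkl','wb'))
cv2.imwrite('pics/w5.png',im[:,:,::-1]);print(o['position'],o['ee_rot'],o['grip_width'])
print(to(o,[.397,.193,.07]))
```

```text
[0.3957708  0.19136157 0.17624449] [ 1.60595729e-01  9.87020140e-01  4.86690828e-04 -1.32733230e-04] 0.9989360712415485
[-0.03  0.07  4.25]
```

View pics/w5.png

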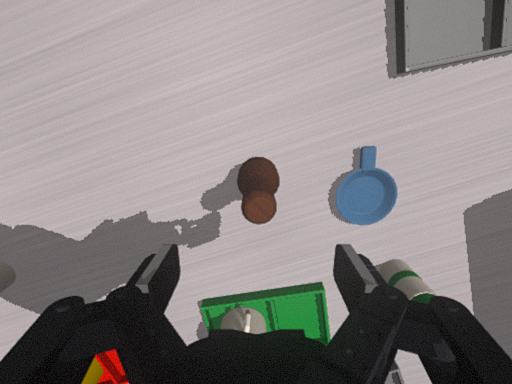

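The pestle top is at (259,207), centred between the fingers, and the mug stands in the green tray.

Run:
```python
from h import *
import pickle
o,ci,im=pickle.load(open('w5.pkl','rb'))
p=ray(ci,(259,207),.119)[0];print(p,to(o,[*p,.07]))
```

```text
[0.39283751 0.19612367] [0.17 0.14 4.25]
```

Request:
move_arm:
  moves:
    - [[0.17,0.14,0.25],[0,0,0],1]
    - [[0,0,1],[0,0,0],1]
    - [[0,0,1],[0,0,0],1]
    - [[0,0,1],[0,0,0],1]
    - [[0,0,1],[0,0,0],1]
  squeeze: 50

```text
clock: 16.23
position: [0.3943, 0.1949, 0.0686]
ee_rot: [0.162, 0.987, -0.0, 0.0]
ft_force: [0.7, 0.5, 0.3]
grip_width: 1.002
```

Request:
move_arm:
  moves:
    - [[0,0,0],[0,0,0],0]
    - [[0,0,0],[0,0,0],0]
    - [[0,0,0],[0,0,0],0]
    - [[0,0,0],[0,0,0],0]
    - [[0,0,0],[0,0,0],0]

```text
clock: 16.85
position: [0.3945, 0.1955, 0.0707]
ee_rot: [0.162, 0.987, 0.001, 0.0]
ft_force: [-0.6, -1.6, 6.6]
grip_width: 0.326
```

Request:
move_arm:
  moves:
    - [[0,0,0],[0,0,0],0]
    - [[0,0,0],[0,0,0],0]
    - [[0,0,0],[0,0,0],0]
    - [[0,0,0],[0,0,0],0]

```text
clock: 17.35
position: [0.3945, 0.1955, 0.0707]
ee_rot: [0.162, 0.987, 0.001, 0.0]
ft_force: [-0.5, -1.9, 6.6]
grip_width: 0.327
```

Request:
move_arm:
  moves:
    - [[0,0,-1],[0,0,0],0]
    - [[0,0,-1],[0,0,0],0]
    - [[0,0,-1],[0,0,0],0]
    - [[0,0,-1],[0,0,0],0]
    - [[-0.4,-0.25,0],[0,0,0],0]

```text
clock: 17.98
position: [0.4021, 0.187, 0.1713]
ee_rot: [0.161, 0.987, 0.002, 0.001]
ft_force: [-0.0, -0.0, -2.0]
grip_width: 0.327
```

Request:
move_arm:
  moves:
    - [[-0.75,-0.55,0],[0,0,0],0]
    - [[-0.75,-0.55,0],[0,0,0],0]
    - [[-0.75,-0.55,0],[0,0,0],0]
    - [[-0.75,-0.55,0],[0,0,0],0]
    - [[-0.75,-0.55,0],[0,0,0],0]

```text
clock: 18.6
position: [0.4684, 0.0895, 0.1686]
ee_rot: [0.162, 0.987, -0.0, -0.0]
ft_force: [-0.5, -0.3, -2.8]
grip_width: 0.324
```

Request:
move_arm:
  moves:
    - [[-0.75,-0.55,0],[0,0,0],0]
    - [[-0.75,-0.55,0],[0,0,0],0]
    - [[-0.75,-0.55,0],[0,0,0],0]
    - [[-0.75,-0.55,0],[0,0,0],0]
    - [[-0.75,-0.55,0],[0,0,0],0]

```text
clock: 19.23
position: [0.5351, -0.0056, 0.1685]
ee_rot: [0.162, 0.987, -0.0, -0.001]
ft_force: [0.0, 1.0, -2.6]
grip_width: 0.323
```

Request:
move_arm:
  moves:
    - [[-0.75,-0.55,0],[0,0,0],0]
    - [[-0.75,-0.55,0],[0,0,0],0]
    - [[-0.75,-0.55,0],[0,0,0],0]
    - [[-0.75,-0.55,0],[0,0,0],0]
    - [[0,0,0],[0,0,0],0]

```text
clock: 19.85
position: [0.5884, -0.0829, 0.1684]
ee_rot: [0.163, 0.987, -0.001, -0.001]
ft_force: [0.3, -0.2, -2.3]
grip_width: 0.327
```

Run:
```python
from h import *
import pickle
o=get_obs();ci=camera_info('wrist');im=camera('wrist');pickle.dump((o,ci,im),open('w6.pkl','wb'))
cv2.imwrite('pics/w6.png',im[:,:,::-1]);print(o['position'],o['ee_rot'],o['grip_width'])
print(to(o,[.589,-.0803,.0745]))
```

```text
[ 0.58842366 -0.0828572   0.16843676] [ 1.63198960e-01  9.86592349e-01 -1.16974364e-03 -5.16715072e-04] 0.3268214989912823
[0.01 0.11 3.76]
```

View pics/w6.png

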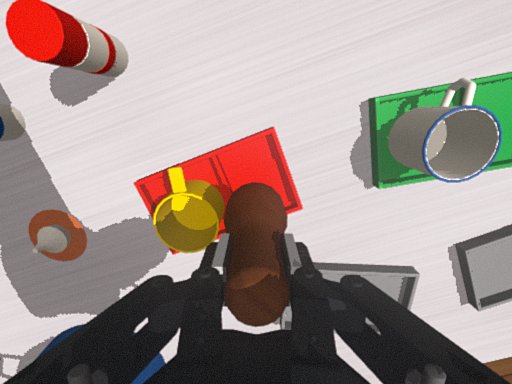

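The pestle hangs vertical over the small compartment, the cup and mug stand in their trays, and nothing else has moved. Lowering now.

Request:
move_arm:
  moves:
    - [[0.01,0.11,1],[0,0,0],0]
    - [[0,0,1],[0,0,0],0]
    - [[0,0,0.9],[0,0,0],0]
    - [[0,0,0.5],[0,0,0],0]
    - [[0,0,0.33],[0,0,0],0]

```text
clock: 20.52
position: [0.5891, -0.077, 0.076]
ee_rot: [0.161, 0.987, 0.0, -0.0]
ft_force: [-0.2, -0.4, -2.2]
grip_width: 0.323
```

Request:
move_arm:
  moves:
    - [[0,0,0],[0,0,0],0]
    - [[0,0,0],[0,0,0],0.7]
    - [[0,0,0],[0,0,0],0.7]
    - [[0,0,0],[0,0,0],0.7]
    - [[0,0,0],[0,0,0],0.7]

```text
clock: 21.15
position: [0.5895, -0.0773, 0.0767]
ee_rot: [0.162, 0.987, 0.0, 0.0]
ft_force: [0.5, -0.7, 0.5]
grip_width: 0.698
```

Request:
move_arm:
  moves:
    - [[0,0,-1],[0,0,0],0.7]
    - [[0,0,-1],[0,0,0],0.7]
    - [[0,0,-1],[0,0,0],0.7]
    - [[0,0,-1],[0,0,0],0.7]
    - [[0.38,-0.43,0],[0,0,0],1]

```text
clock: 21.78
position: [0.5781, -0.0843, 0.1782]
ee_rot: [0.161, 0.987, 0.0, 0.002]
ft_force: [0.5, 0.5, 0.3]
grip_width: 0.89
```

Request:
move_arm:
  moves:
    - [[0.76,-0.86,0],[0,0,0],1]
    - [[0.76,-0.86,0],[0,0,0],1]
    - [[0.76,-0.86,0],[0,0,0],1]
    - [[0.76,-0.86,0],[0,0,0],1]
    - [[0.76,-0.86,0],[0,0,0],1]

```text
clock: 22.4
position: [0.4509, -0.1566, 0.1756]
ee_rot: [0.162, 0.987, 0.0, -0.001]
ft_force: [0.2, -1.2, -0.3]
grip_width: 0.999
```

Request:
move_arm:
  moves:
    - [[0.76,-0.86,0],[0,0,0],1]
    - [[0.38,-0.43,0],[0,0,0],1]
    - [[0,0,0],[0,0,0],1]

```text
clock: 22.78
position: [0.4149, -0.1776, 0.1764]
ee_rot: [0.162, 0.987, 0.001, 0.0]
ft_force: [0.4, 1.2, -0.1]
grip_width: 0.999
```

Run:
```python
from h import *
import pickle
o=get_obs();ci=camera_info('wrist');im=camera('wrist');pickle.dump((o,ci,im),open('w7.pkl','wb'))
cv2.imwrite('pics/w7.png',im[:,:,::-1]);print(o['position'],o['ee_rot'],o['grip_width'])
print(to(o,[.415,-.178,.054]))
```

```text
[ 0.41488343 -0.17758422  0.17637985] [1.62085612e-01 9.86776486e-01 6.32712053e-04 1.42975562e-04] 0.998587603540832
[-0.01 -0.02  4.9 ]
```

View pics/w7.png

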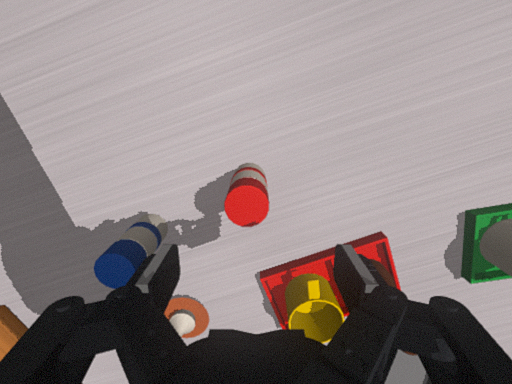

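The red cap top is at (247,204), centred between the fingers, with the blue jar well clear.

Run:
```python
from h import *
import pickle
o,ci,im=pickle.load(open('w7.pkl','rb'))
p=ray(ci,(247,204),.1)[0];print(p,to(o,[*p,.058]))
```

```text
[ 0.4129515  -0.18386393] [-0.01 -0.27  4.73]
```

Request:
move_arm:
  moves:
    - [[0,-0.27,0.73],[0,0,0],1]
    - [[0,0,1],[0,0,0],1]
    - [[0,0,1],[0,0,0],1]
    - [[0,0,1],[0,0,0],1]
    - [[0,0,1],[0,0,0],1]
  squeeze: 50

```text
clock: 23.45
position: [0.414, -0.1834, 0.0572]
ee_rot: [0.161, 0.987, -0.0, -0.0]
ft_force: [1.0, 0.8, 0.8]
grip_width: 0.993
```

Request:
move_arm:
  moves:
    - [[0,0,0],[0,0,0],0]
    - [[0,0,0],[0,0,0],0]
    - [[0,0,0],[0,0,0],0]
    - [[0,0,0],[0,0,0],0]
    - [[0,0,0],[0,0,0],0]

```text
clock: 24.08
position: [0.4141, -0.184, 0.0592]
ee_rot: [0.162, 0.987, 0.0, 0.001]
ft_force: [-0.1, 0.2, 6.6]
grip_width: 0.457
```

Request:
move_arm:
  moves:
    - [[0,0,0],[0,0,0],0]
    - [[0,0,0],[0,0,0],0]
    - [[0,0,0],[0,0,0],0]

```text
clock: 24.45
position: [0.4141, -0.184, 0.0592]
ee_rot: [0.162, 0.987, 0.0, 0.001]
ft_force: [-0.2, -0.6, 6.2]
grip_width: 0.453
```

Request:
move_arm:
  moves:
    - [[0,0,-1],[0,0,0],0]
    - [[0,0,-1],[0,0,0],0]
    - [[0,0,-1],[0,0,0],0]
    - [[0,0,-1],[0,0,0],0]
    - [[-0.5,0.24,0],[0,0,0],0]

```text
clock: 25.08
position: [0.4276, -0.1825, 0.1602]
ee_rot: [0.162, 0.987, 0.001, 0.002]
ft_force: [0.5, -0.7, -2.6]
grip_width: 0.453
```

Request:
move_arm:
  moves:
    - [[-0.85,0.41,0],[0,0,0],0]
    - [[-0.85,0.41,0],[0,0,0],0]
    - [[-0.85,0.41,0],[0,0,0],0]
    - [[-0.85,0.41,0],[0,0,0],0]
    - [[-0.85,0.41,0],[0,0,0],0]

```text
clock: 25.7
position: [0.5446, -0.1672, 0.1583]
ee_rot: [0.162, 0.987, 0.0, -0.0]
ft_force: [-0.6, 0.3, -1.7]
grip_width: 0.457
```

Request:
move_arm:
  moves:
    - [[-0.85,0.41,0],[0,0,0],0]
    - [[-0.85,0.43,0],[0,0,0],0]
    - [[0,0,0],[0,0,0],0]
    - [[0,0,0],[0,0,0],0]

```text
clock: 26.2
position: [0.5902, -0.1616, 0.1582]
ee_rot: [0.162, 0.987, -0.0, -0.0]
ft_force: [0.2, -0.7, -2.3]
grip_width: 0.455
```

Run:
```python
from h import *
import pickle
o=get_obs();ci=camera_info('wrist');im=camera('wrist');pickle.dump((o,ci,im),open('w8.pkl','wb'))
a=im; b=camera('scene')[110:230,140:300]
cv2.imwrite('pics/w8.png',np.vstack([a,cv2.resize(b,(288,216),interpolation=cv2.INTER_CUBIC)[:, :]]+[] if 0 else [np.hstack([a,np.vstack([cv2.resize(b,(288,216),interpolation=cv2.INTER_CUBIC),np.zeros((168,288,3),np.uint8)])])])[:,:,::-1])
print(o['position'],o['ee_rot'],o['grip_width'],to(o,[.5916,-.1612,.0675]))
```

```text
[ 0.59017032 -0.1616134   0.15820127] [ 1.61982610e-01  9.86793553e-01 -7.39797629e-05 -3.33855411e-04] 0.4549254153851234 [-0.05  0.03  3.63]
```

View pics/w8.png

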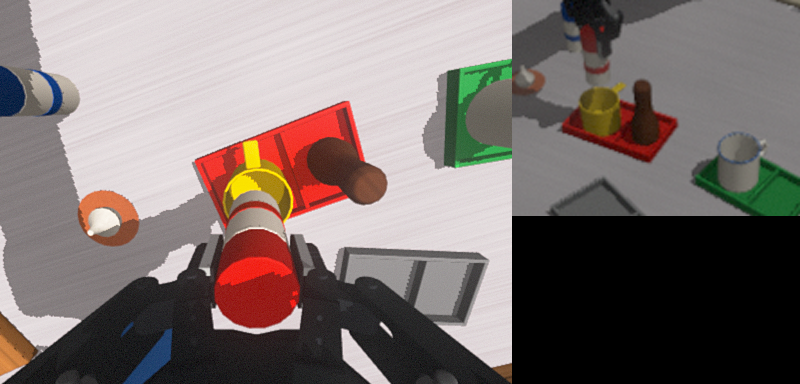

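The jar hangs above the cup, whose rim centre is at about (259,199). I check that against the release point.

Run:
```python
from h import *
import pickle
o,ci,im=pickle.load(open('w8.pkl','rb'))
print(ray(ci,[(225,200),(293,200),(259,199),(259,168)],.059))
```

```text
[[ 0.58526392 -0.19001157]
 [ 0.60606216 -0.12845413]
 [ 0.59470383 -0.15891449]
 [ 0.56610836 -0.14936008]]
```

Request:
move_arm:
  moves:
    - [[-0.13,0.09,0.5],[0,0,0],0]
    - [[0,0,0.9],[0,0,0],0]
    - [[0,0,0.9],[0,0,0],0]
    - [[0,0,0.8],[0,0,0],0]
    - [[0,0,0.4],[0,0,0],0]

```text
clock: 26.92
position: [0.5941, -0.1599, 0.0692]
ee_rot: [0.162, 0.987, 0.0, -0.001]
ft_force: [-0.9, 0.8, -1.5]
grip_width: 0.453
```

Request:
move_arm:
  moves:
    - [[0,0,0.1],[0,0,0],0]
    - [[0,0,0],[0,0,0],0]

```text
clock: 27.18
position: [0.595, -0.1603, 0.0687]
ee_rot: [0.162, 0.987, 0.0, 0.0]
ft_force: [-0.5, 0.4, -0.6]
grip_width: 0.452
```

Request:
move_arm:
  moves:
    - [[0,0,0.05],[0,0,0],0]
    - [[0,0,0],[0,0,0],0.7]
    - [[0,0,0],[0,0,0],0.7]
    - [[0,0,0],[0,0,0],0.7]
    - [[0,0,0],[0,0,0],0.7]

```text
clock: 27.8
position: [0.5948, -0.1601, 0.0671]
ee_rot: [0.162, 0.987, 0.0, 0.0]
ft_force: [0.2, -0.2, 0.4]
grip_width: 0.697
```

Request:
move_arm:
  moves:
    - [[0,0,-0.8],[0,0,0],0.7]
    - [[0,0,-1],[0,0,0],0.7]
    - [[0,0,-1],[0,0,0],0.7]
    - [[0,0,-1],[0,0,0],0.7]
    - [[0,0,-1],[0,0,0],0.7]

```text
clock: 28.42
position: [0.5948, -0.1604, 0.1894]
ee_rot: [0.162, 0.987, 0.0, 0.001]
ft_force: [0.4, -0.3, 0.0]
grip_width: 0.7
```

Run:
```python
from h import *
o=get_obs()
ci=camera_info('top');im=camera('top');c=big(mask(im,45,85,100,40,(140,165,165,195)));e=cv2.fitEllipse(c);print(e,ray(ci,e[0],.092))
cs=camera_info('scene');s=camera('scene');c=big(mask(s,45,85,100,40,(325,195,365,250)));print(cv2.boundingRect(c));e=cv2.moments(c);p=(e['m10']/e['m00'],e['m01']/e['m00']);print(p,ray(cs,p,.085))
print(o['position'],to(o,[.585,.327,.19]))
```

```text
((151.8524932861328, 179.11341857910156), (11.868012428283691, 14.40344524383545), 108.56848907470703) [[0.58547057 0.32791565]]
(337, 204, 16, 18)
(344.15128205128207, 212.37350427350424) [[0.5789558  0.32751178]]
[ 0.59481493 -0.16042357  0.18939613] [ 6.6  18.35 -0.03]
```

Request:
move_arm:
  moves:
    - [[0.35,0.96,0],[0,0,0],1]
    - [[0.35,0.96,0],[0,0,0],1]
    - [[0.35,0.96,0],[0,0,0],1]
    - [[0.35,0.96,0],[0,0,0],1]
    - [[0.35,0.96,0],[0,0,0],1]

```text
clock: 29.15
position: [0.5913, -0.0317, 0.1874]
ee_rot: [0.162, 0.987, 0.0, 0.0]
ft_force: [-0.2, -1.4, 0.3]
grip_width: 1.002
```

Request:
move_arm:
  moves:
    - [[0.35,0.96,0],[0,0,0],1]
    - [[0.35,0.96,0],[0,0,0],1]
    - [[0.35,0.96,0],[0,0,0],1]
    - [[0.35,0.96,0],[0,0,0],1]
    - [[0.35,0.96,0],[0,0,0],1]

```text
clock: 29.78
position: [0.5882, 0.0959, 0.1874]
ee_rot: [0.162, 0.987, 0.0, 0.0]
ft_force: [0.2, 0.2, 0.0]
grip_width: 0.998
```

Request:
move_arm:
  moves:
    - [[0.35,0.96,0],[0,0,0],1]
    - [[0.35,0.96,0],[0,0,0],1]
    - [[0.35,0.96,0],[0,0,0],1]
    - [[0.35,0.96,0],[0,0,0],1]
    - [[0.35,0.96,0],[0,0,0],1]

```text
clock: 30.4
position: [0.5852, 0.2241, 0.1872]
ee_rot: [0.162, 0.987, 0.0, 0.0]
ft_force: [0.1, 0.4, -0.6]
grip_width: 1.001
```

Request:
move_arm:
  moves:
    - [[0.35,0.96,0],[0,0,0],1]
    - [[0.35,0.96,0],[0,0,0],1]
    - [[0.35,0.96,0],[0,0,0],1]
    - [[0.35,0.96,0],[0,0,0],1]
    - [[0,0,0],[0,0,0],1]

```text
clock: 31.02
position: [0.5819, 0.3283, 0.1865]
ee_rot: [0.16, 0.987, 0.0, -0.0]
ft_force: [-0.4, 0.9, -1.0]
grip_width: 1.003
```

Run:
```python
from h import *
import pickle
o=get_obs();ci=camera_info('wrist');im=camera('wrist');pickle.dump((o,ci,im),open('w9.pkl','wb'))
cv2.imwrite('pics/w9.png',im[:,:,::-1]);print(o['position'],o['ee_rot'],o['joint_pos'].round(2))
```

```text
[0.58186936 0.32830931 0.18649569] [ 1.59900129e-01  9.87133145e-01  7.63831560e-05 -3.11201917e-04] [-1.05  0.52  0.67  1.42 -0.33  1.31  0.89]
```

View pics/w9.png

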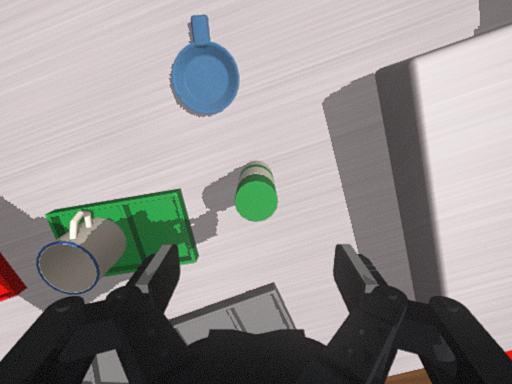

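The green cap top is at (257,200), centred between the fingers, and the stove edge is clear to the right.

Run:
```python
from h import *
import pickle
o,ci,im=pickle.load(open('w9.pkl','rb'))
p=ray(ci,(257,200),.1)[0];print(p,to(o,[*p,.065]))
```

```text
[0.58251289 0.33030445] [-0.    0.08  4.86]
```

Request:
move_arm:
  moves:
    - [[0,0.08,0.86],[0,0,0],1]
    - [[0,0,1],[0,0,0],1]
    - [[0,0,1],[0,0,0],1]
    - [[0,0,1],[0,0,0],1]
    - [[0,0,1],[0,0,0],1]
  squeeze: 50

```text
clock: 31.7
position: [0.5832, 0.3256, 0.0636]
ee_rot: [0.163, 0.987, -0.0, -0.0]
ft_force: [-0.5, -0.1, 0.4]
grip_width: 0.996
```

Request:
move_arm:
  moves:
    - [[0,0,0],[0,0,0],0]
    - [[0,0,0],[0,0,0],0]
    - [[0,0,0],[0,0,0],0]
    - [[0,0,0],[0,0,0],0]
    - [[0,0,0],[0,0,0],0]

```text
clock: 32.33
position: [0.5841, 0.3272, 0.0669]
ee_rot: [0.162, 0.987, 0.001, 0.001]
ft_force: [0.3, -0.7, 6.5]
grip_width: 0.456
```

Request:
move_arm:
  moves:
    - [[0,0,0],[0,0,0],0]
    - [[0,0,0],[0,0,0],0]
    - [[0,0,-1],[0,0,0],0]
    - [[0,0,-1],[0,0,0],0]
    - [[0,0,-1],[0,0,0],0]

```text
clock: 32.95
position: [0.583, 0.3269, 0.1412]
ee_rot: [0.162, 0.987, -0.0, -0.0]
ft_force: [1.1, -0.3, -1.5]
grip_width: 0.455
```

Request:
move_arm:
  moves:
    - [[-0.48,-0.79,0],[0,0,0],0]
    - [[-0.48,-0.79,0],[0,0,0],0]
    - [[-0.48,-0.79,0],[0,0,0],0]
    - [[-0.48,-0.79,0],[0,0,0],0]
    - [[-0.48,-0.79,0],[0,0,0],0]

```text
clock: 33.58
position: [0.6089, 0.2123, 0.1403]
ee_rot: [0.162, 0.987, -0.0, -0.0]
ft_force: [0.4, 0.3, -2.1]
grip_width: 0.454
```

Request:
move_arm:
  moves:
    - [[-0.48,-0.79,0],[0,0,0],0]
    - [[0,0,0],[0,0,0],0]
    - [[0,0,0],[0,0,0],0]

```text
clock: 33.95
position: [0.6137, 0.1922, 0.1405]
ee_rot: [0.161, 0.987, 0.0, -0.0]
ft_force: [0.4, 0.8, -1.9]
grip_width: 0.454
```

Run:
```python
from h import *
o=get_obs();im=camera('wrist');s=camera('scene')[110:260,220:380]
v=np.zeros((384,800,3),np.uint8);v[:,:512]=im;v[:270,512:]=cv2.resize(s,(288,270),interpolation=cv2.INTER_CUBIC)
cv2.imwrite('pics/w10.png',v[:,:,::-1]);print(o['position'],to(o,[.6133,.1916,.0715]))
```

```text
[0.61369163 0.1921879  0.14051392] [ 0.01 -0.03  2.76]
```

View pics/w10.png

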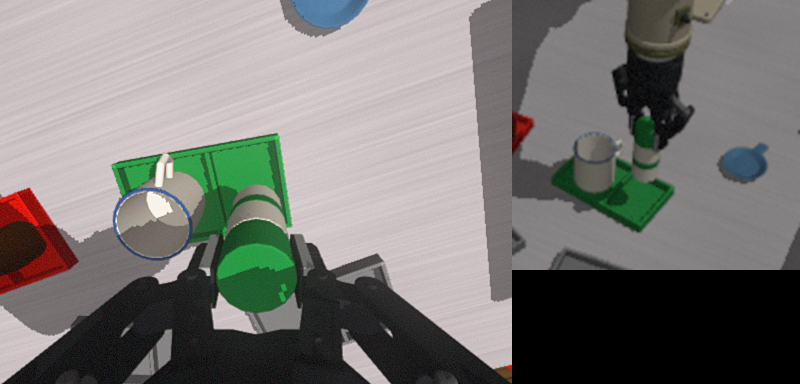

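The green jar is upright above the small compartment at (250,200), clear of the mug. I lower it, let go and withdraw.

Request:
move_arm:
  moves:
    - [[0,0,0.8],[0,0,0],0]
    - [[0,0,0.8],[0,0,0],0]
    - [[0,0,0.6],[0,0,0],0]
    - [[0,0,0.4],[0,0,0],0]
    - [[0,0,0.15],[0,0,0],0]

```text
clock: 34.67
position: [0.6135, 0.1916, 0.071]
ee_rot: [0.162, 0.987, -0.0, -0.0]
ft_force: [0.1, 0.4, -1.9]
grip_width: 0.455
```

Request:
move_arm:
  moves:
    - [[0,0,0],[0,0,0],0]
    - [[0,0,0],[0,0,0],0.62]
    - [[0,0,0],[0,0,0],0.62]
    - [[0,0,0],[0,0,0],0.62]
    - [[0,0,0],[0,0,0],0.62]

```text
clock: 35.3
position: [0.6138, 0.1918, 0.0719]
ee_rot: [0.162, 0.987, 0.0, 0.0]
ft_force: [-0.1, 0.1, -0.3]
grip_width: 0.622
```

Request:
move_arm:
  moves:
    - [[0,0,-0.8],[0,0,0],0.62]
    - [[0,0,-1],[0,0,0],0.62]
    - [[0,0,-1],[0,0,0],0.62]
    - [[0,0,-1],[0,0,0],0.62]
    - [[0,0,-1],[0,0,0],0.62]

```text
clock: 35.92
position: [0.614, 0.1915, 0.1943]
ee_rot: [0.162, 0.987, 0.0, 0.001]
ft_force: [-0.5, -0.3, -0.8]
grip_width: 0.62
```

Request:
move_arm:
  moves:
    - [[1,-0.9,-0.3],[0,0,0],0.62]
    - [[1,-0.9,-0.3],[0,0,0],0.62]
    - [[1,-0.9,-0.3],[0,0,0],0.62]
    - [[1,-0.9,-0.3],[0,0,0],0.62]
    - [[1,-0.9,-0.3],[0,0,0],0.62]

```text
clock: 36.55
position: [0.4588, 0.1241, 0.2306]
ee_rot: [0.162, 0.987, 0.001, 0.0]
ft_force: [-0.3, -1.2, 0.1]
grip_width: 0.62
```

Request:
move_arm:
  moves:
    - [[1,-0.4,-0.3],[0,0,0],0.62]
    - [[1,-0.4,0],[0,0,0],0.62]
    - [[1,-0.4,0],[0,0,0],0.62]
    - [[0,0,0],[0,0,0],0.62]
    - [[0,0,0],[0,0,0],0.62]

```text
clock: 37.17
position: [0.3794, 0.1203, 0.2376]
ee_rot: [0.162, 0.987, 0.001, 0.0]
ft_force: [-0.3, -0.0, 0.1]
grip_width: 0.619
```

Run:
```python
from h import *
o=get_obs();ci=camera_info('wrist');im=camera('wrist');s=camera('scene')[100:260,120:380]
import pickle; pickle.dump((o,ci,im),open('w11.pkl','wb'))
v=np.zeros((600,650,3),np.uint8);v[:400]=cv2.resize(s,(650,400),interpolation=cv2.INTER_CUBIC);v[400:,:267]=cv2.resize(im,(267,200))
cv2.imwrite('pics/w11.png',v[:,:,::-1]);cv2.imwrite('pics/w11w.png',im[:,:,::-1]);print(o['position'],o['grip_width'])
```

```text
[0.37943786 0.12026857 0.2375736 ] 0.6193085298698565
```

View pics/w11.png

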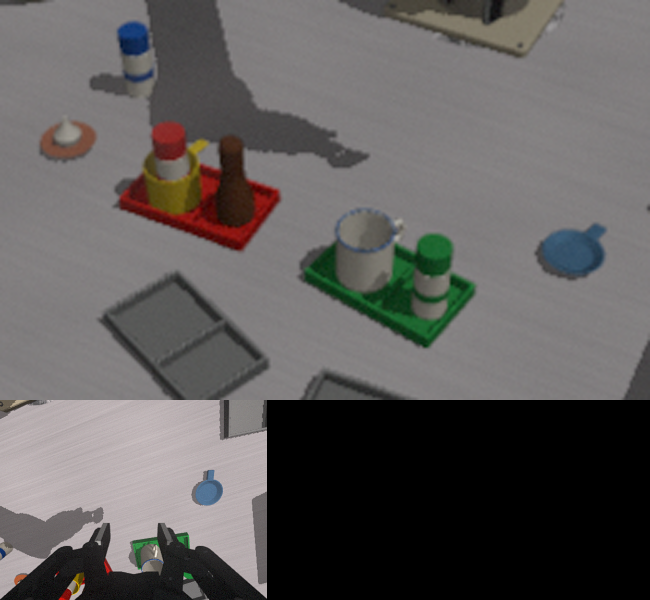

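View pics/w11w.png

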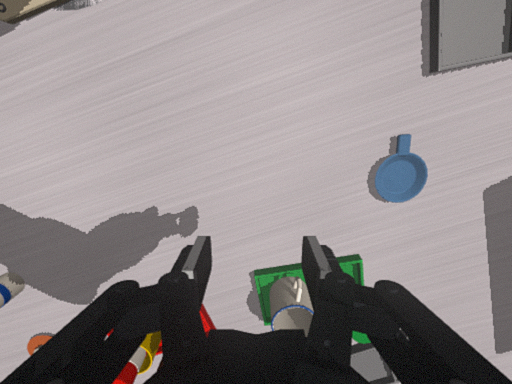

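All five items stand in place in the scene view: red jar in the cup at (170,165), pestle (233,185), mug (365,248), green jar (432,280). I make one numeric check from the top camera, then hand in.

Run:
```python
from h import *
ci=camera_info('top');im=camera('top')
def b(n,h0,h1,roi,z,e0=None):
    try:
        e=cv2.moments(big(mask(im,h0,h1,100,40,roi)));p=(e['m10']/e['m00'],e['m01']/e['m00']);print(n,np.round(p,1),ray(ci,p,z)[0].round(3),'start/target',e0)
    except Exception as x: print(n,'not seen',x)
b('blue',105,130,(375,215,405,245),.095,(.44,-.323)); b('spoon',95,125,(145,205,185,250),.008,(.46,.312))
b('gjar',45,85,(140,165,165,195),.095,'gone')
cv2.imwrite('pics/end.png',cv2.resize(im[150:210,190:350,::-1],None,fx=5,fy=5,interpolation=cv2.INTER_CUBIC))
```

```text
blue [390.4 228.7] [ 0.44  -0.323] start/target (0.44, -0.323)
spoon [164.3 225. ] [0.46  0.312] start/target (0.46, 0.312)
gjar not seen max() iterable argument is empty
```

View pics/end.png

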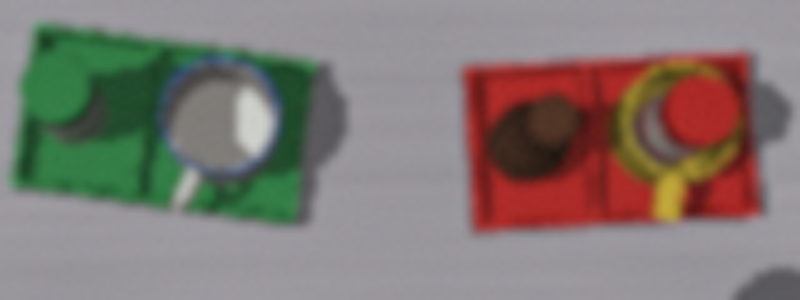

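```bash
python3 -c "
from workcell import *
print(hand_in(), get_obs()['clock'])"
```

```text
the job is handed in; nothing more can be done
the job is handed in; nothing more can be done
```

Both trays are made up and I handed the job in just after clock 37 s of the 128 s; `hand_in` gives no verdict.

- **Red tray:** the cup is in the large compartment with the red-capped jar standing inside it, and the pestle is in the small one.
- **Green tray:** the mug is in the large compartment and the green-capped jar in the small one, put down about 5 mm off centre on purpose to keep the fingers clear of the mug.

In the last scene and top pictures all five look upright and inside their compartments, and the gripper had let go and moved clear. I judged that by eye and from the release positions, not by measuring final poses or tilts. The blue jar and spoon rest measured exactly where they started, and no check failed.

One measurement disagreed slightly. Seen from above, the cup rim was 4–5 mm from where I had released the cup, so I moved the red jar most of the way towards the seen position before lowering it.

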